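# Set the portion and bring the open jar under the filling nozzle

## Task

On the portion filler, turn the portion knob on top of the cabinet until the pointer stands on the long line of the scale. Then turn the jar table until the open jar on it (the only one there without a lid) stands centred under the nozzle, and keep hold of the table so that it stays still for the fill: finish while still gripping it. Do not touch the open jar, which is clean, and leave the spare jar and the spare lid beside the filler where they are.

Things in the scene. Friction and masses are not known exactly. Their poses are not given: they have to be found in the camera images.
- filler: Fixed steel filler on a 340 x 530 mm base plate (top 27 mm up). Origin on the bench, z up, x away from the robot; up to 0.25 rad askew. Cabinet at x -0.15..0.15, y 0.05..0.23, flat deck 150 mm up. Pump and hopper (79 mm radius) stand on the deck about x 0.095, y 0.14, up to 390 mm, lever behind. Knob and scale on the deck's near part, jar table at y -0.14.
- portion_grip (a point): Centre of the black portion knob: upright, round, fluted, 36 mm in diameter, 28 mm high, on a 14 mm neck; this point is on its vertical axis half-way up, 29 mm above the deck. Room for fingers all round.
- portion_knob (a joint): Angle of the portion knob, rad, counter-clockwise from above positive; stops at 0 and 5.33. Friction 0.04 N m, stays where left. Drives the pointer by rack and pinion, 15 mm along the filler's +y per rad. Pointer on the long line at 2.00; starts at 3.1 to 4.8, so it needs 1.1 to 2.8 rad clockwise.
- pointer_tip (a point): Tip of the small black pointer (18 mm long, 4 mm high) that slides along the filler's y over a flat aluminium scale plate (44 x 104 mm) on the deck; it moves with the knob.
- long_line (a point): The one long line (26 mm, 2 mm wide) on the scale, fourth from the knob of nine marks 10 mm apart along the filler's y; the others are 10 mm long. The pointer is set when pointer_tip is level with this point along the filler's y. Its axes are the filler's.
- turntable: Jar table: steel disc, 300 mm diameter, on an upright bearing; origin on its axis 47 mm above the bench, x towards the open jar. Turns either way, friction 0.12 N m, does not run on. Six 60 mm glass jars are clamped in it 60 degrees apart, 105 mm from its axis: five with aluminium lids (62 mm, tops 150 mm above the bench), one open. Hub grip and closed jars may be gripped.
- hub_grip (a point): Centre of the black round hub grip on the jar table's axis: fluted, 44 mm in diameter, 34 mm high, on a post; this point is half-way up it, 165 mm above the bench. The lids begin 74 mm from its axis, all round.
- jar_mouth (a point): Centre of the mouth of the open jar on the jar table, 147 mm above the bench; 54 mm outer diameter, 3 mm wall.
- nozzle (a point): Lower end of the fixed filling nozzle (19 mm wide at the end, 31 mm higher up), 170 mm above the bench, 105 mm from the table's axis towards the pump; its 24 mm pipe runs to the pump block at 212 mm height. Jars pass under it with 20 mm to spare.
- spare_jar: Loose empty open jar, 60 mm in diameter and 78 mm high, standing on the bench in front of the filler, not part of the job. Origin at the centre of its underside.
- spare_lid: Loose aluminium jar lid, 62 mm in diameter and 14 mm high, lying on the base plate's near right corner. Origin at the centre of its underside.
- open_jar: The open jar on the jar table: glass, paper label, no lid, 60 mm in diameter, 78 mm high, clamped in its nest. Origin at the centre of its underside, 69.5 mm above the bench. The robot must not touch it.

How it is judged:
By the outcome, as a careful person would: the job done as asked, in the order asked, and still so for the second after the job is handed in, while the arm keeps its last pose, push and grip.
It also fails if it takes over 51 s, if anything falls off the work surface, if the arm or the gripper's body presses on something with over 40 N, if the wrist force passes 120 N, or if a joint passes its speed limit or range.

## Robot

A 6-joint arm with a two-finger parallel gripper is mounted at the origin on the work surface. World frame = base frame: x ahead of the robot, y to its left, z up, the work surface at z = 0. Lengths are in mm, angles in degrees, forces in N, time in s.
With the tool pointing down it reaches from about 300 to 850 mm from the base axis. Payload 4.2 kg.
Tool frame: the origin (TCP) lies between the finger pads; the fingertips stand 22 mm ahead of it and the grasp point (between the pads) lies 3 mm ahead of it; z points along the fingers, y is the direction in which the jaws open and shut (so a half turn about z gives the same grasp; the last joint's range is limited). The gripper opens to 91 mm and grips with 3 to 60 N. Pads are 32 mm wide; open, the fingers measure 118 mm over their backs; the gripper's body (76 mm by 178 mm) begins 60 mm behind the grasp point.
Start: joints at [72.021, 18.312, 89.639, -0, 72.044, -1.146], TCP at [166.517, 550.375, 235.976] pointing down, gripper open.
Joint ranges: [-177.97, 177.97], [-48.28, 115.42], [12.27, 149.76], [-77.06, 257.06], [2.81, 150.46], [-146.56, 146.56]. Speed limits (degrees/s): [147.25, 147.25, 180, 180, 180, 180].

## Interface

Orientations are given as [roll, pitch, yaw] about the fixed x, y, z axes, in that order (R = Rz(yaw) Ry(pitch) Rx(roll)).
In Python, from workcell import telemetry, cams, env gives the robot as it stands.
- The arm moves only by the shell command python3 -m inch 'ROWS' [FORCE]. ROWS is JSON, a list of rows, each an object of numbers: "x", "y", "z": the shift along the tool's x, y, z in cm; "yaw": the turn about the tool's z in units of 5 degrees (1.0 is 5 degrees); "gripper": the gripper's target within -1 to 1 (fully open at 1, half-way at 0, shut at -1). A call has 1 to 12 rows; each row shifts and turns the commanded pose from where the row before left it, along the tool's axes as they then stand; what a row does not reach is not made up. A row lasts 1/12 s, in which the tool goes at most 41.7 mm and 7.16 degrees, less where a joint would pass 70% of its speed; a pose out of reach is approached as far as the arm can. A call is refused whole if a number of a shift passes 4.17 or a number of a turn 1, either way. A call with a gripper value outside its range is refused whole. The fingers move at their own pace and stop on an object; FORCE is the grip in N (left out, the last holds). Time passes only in rows, so rows that do not move let the fingers close. It gives the time, the measured TCP pose, the force and the opening at its end, in the units of the state.
- telemetry.state(): the state, without advancing time (a new reading comes with each control period).
- cams.grab_frame(name): name is "scene" or "top"; returns a dict with "pixels" (384x512x3 uint8, red, green, blue), "mtx" (3x3 intrinsics, pixels), "rvec" (rotation vector, rad) and "tvec" (3), from world to camera coordinates, as OpenCV has them. Camera axes: x right, y down, z forward; pixel columns grow to the right and rows downward; lengths in mm; the calibration is good to about 2 mm. A picture is of the moment at which its call begins. There is no depth.
- env.job_done(): hands the job in, once; it reports no verdict.
The state is a dict: "time_s": time; "qpos": joint angles; "qvel": joint speeds; "effort": joint torques, N m; "ee_pos": TCP position; "ee_rot": TCP orientation; "force": force on the tool from outside, world axes, zero at the start; "torque": the same for the moment, N m; "gripper_width": finger opening in mm.
Only numpy, scipy, OpenCV 4.12 (cv2) and the standard library are available. Lean on these libraries where they do the work, as an engineer would, in place of code of your own. Each camera call takes 0.05 s, during which the arm holds its last target. There are 200 camera calls.

## Working session

There is one attempt and no reset: what is moved stays moved. The work goes in short steps, Python scripts to look and compute and a shell command to move; the robot and the scene stay as the last step left them, time stands still between calls to the robot, and variables do not carry over. Pictures are saved under pics/ and viewed, about 8 in all and at most 12, crops included, and the job is handed in when it is done.

```bash
ls; mkdir -p pics; cat > h.py <<'E'
import numpy as np, cv2, json
from workcell import telemetry, cams, env
def grab(n, tag):
    f=cams.grab_frame(n); cv2.imwrite(f'pics/{tag}.png', f['pixels'][:,:,::-1])
    np.savez(f'pics/{tag}.npz', K=f['mtx'], r=f['rvec'], t=f['tvec'], p=f['pixels']); return f
def load(tag): return np.load(f'pics/{tag}.npz')
def ray(d,uv):
    R,_=cv2.Rodrigues(d['r']); t=d['t'].reshape(3)
    return -R.T@t, R.T@np.linalg.inv(d['K'])@np.array([uv[0],uv[1],1.])
def atz(d,uv,z):
    c,v=ray(d,uv); return c+v*(z-c[2])/v[2]
def tri(d1,a,d2,b):
    c1,v1=ray(d1,a); c2,v2=ray(d2,b)
    s=np.linalg.lstsq(np.c_[v1,-v2],c2-c1,rcond=None)[0]
    p,q=c1+s[0]*v1,c2+s[1]*v2; return (p+q)/2, np.linalg.norm(p-q)
def proj(d,P): return cv2.projectPoints(np.array(P,float).reshape(-1,1,3),d['r'],d['t'],d['K'],None)[0].reshape(-1,2)
E
python3 - <<'E'
from h import *
np.set_printoptions(precision=1,suppress=True)
for n in ['scene','top']:
    grab(n,n+'0'); d=load(n+'0'); R,_=cv2.Rodrigues(d['r']); print(n,ray(d,(256,192)),d['K'][0,0])
a=cv2.imread('pics/scene0.png');b=cv2.imread('pics/top0.png')
cv2.imwrite('pics/s0b.png',cv2.resize(a,(800,600),interpolation=cv2.INTER_CUBIC));cv2.imwrite('pics/t0b.png',cv2.resize(b,(800,600),interpolation=cv2.INTER_CUBIC))
print(telemetry.state())
E
```

```text
pics
scene (array([609.1, 361.9, 738.3]), array([-0.1, -0.5, -0.8])) 387.2729012256159
top (array([ 415.8,  -16.7, 1145.3]), array([ 0.1,  0. , -1. ])) 459.45623957415984
{'time_s': 0.1, 'qpos': array([72. , 18.3, 89.7, -0. , 72. , -1.1]), 'qvel': array([-0.1, -0.2, -0. , -0. ,  0.1,  0. ]), 'effort': array([ -0. , -41.3, -23.3,   0.1,   0. ,  -0. ]), 'ee_pos': array([166.4, 550. , 235.2]), 'ee_rot': array([-179.9,   -0. ,  163.2]), 'force': array([ 0.6, -0.5,  0. ]), 'torque': array([-0., -0., -0.]), 'gripper_width': 91.14989938671867}
```

View pics/s0b.png

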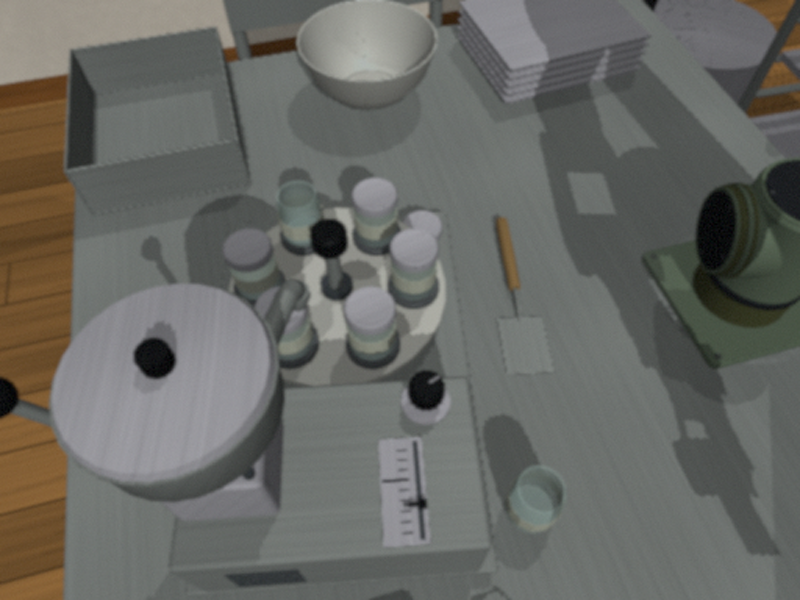

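View pics/t0b.png

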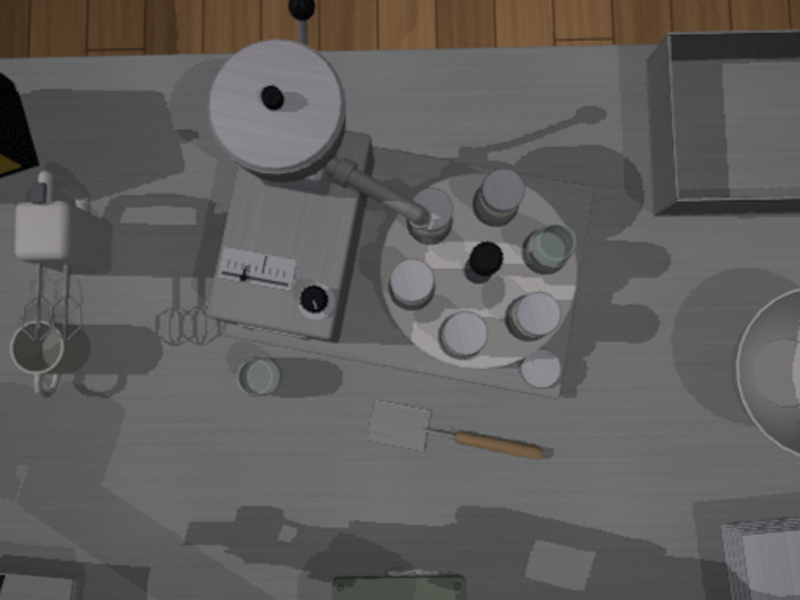

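The scene view shows the hub at (329,238), the knob at (427,390), and the pointer near (413,503) against the long line near (397,480). In the top view the open jar is at (549,247), the nozzle end near (430,218), the hub at (486,258) and the knob at (314,298). Next I'll zoom in on these.

```bash
python3 - <<'E'
import cv2,numpy as np
a=cv2.imread('pics/scene0.png');b=cv2.imread('pics/top0.png')
def c(im,x0,y0,w,h,s): 
    o=cv2.resize(im[y0:y0+h,x0:x0+w],None,fx=s,fy=s,interpolation=cv2.INTER_CUBIC); return np.clip(o*1.5,0,255).astype(np.uint8)
A=c(a,236,230,66,125,4) # scale+knob scene
B=c(b,136,150,80,66,5)
out=np.zeros((600,800,3),np.uint8); out[:500,:264]=A; out[:330,270:670]=B
out[340:596,270:270+4*64]=c(a,140,100,64*1,64,4)
cv2.imwrite('pics/c1.png',out)
o=np.zeros((600,800,3),np.uint8); o[:560,:560]=c(b,240,104,140,140,4); 
cv2.imwrite('pics/c2.png',o[:560,:560])
E
```

```text
(no output)
```

View pics/c1.png

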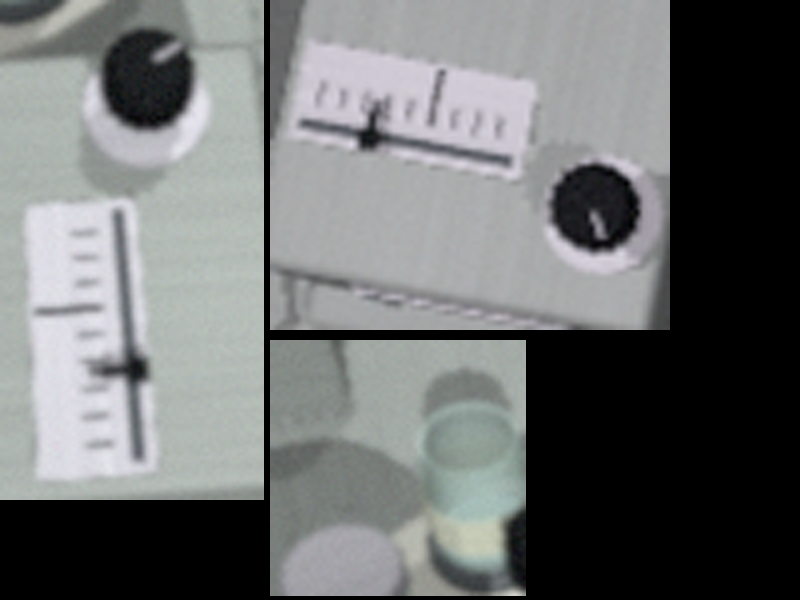

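View pics/c2.png

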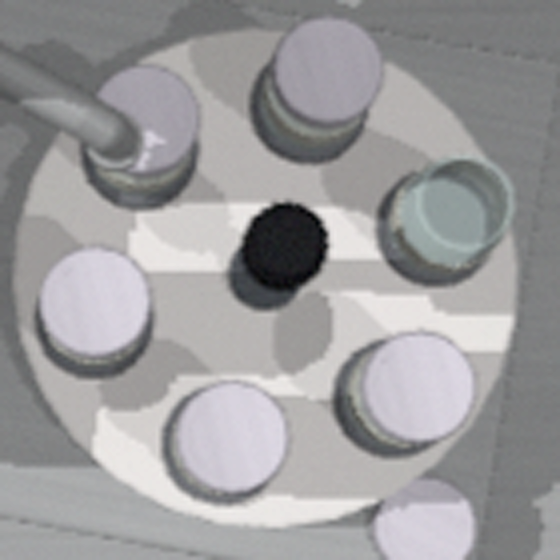

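The crops show the pointer about 2.3 marks past the long line, on the side away from the knob. The lids, mouth and hub are resolved well enough to fit positions.

```bash
python3 - <<'E'
from h import *
from scipy.optimize import least_squares
np.set_printoptions(precision=1,suppress=True)
S=load('scene0');T=load('top0')
k=lambda x0,y0,s,u:np.array([x0+(u[0]+.5)/s-.5,y0+(u[1]+.5)/s-.5])
sA=lambda *u:k(236,230,4,u); tB=lambda *u:k(136,150,5,(u[0]-270,u[1])); tC=lambda *u:k(240,104,4,u)
f=lambda *u:k(0,0,1.5625,u)
print('knob top',tri(S,sA(147,74),T,tB(595,206)))
print('hub top',tri(S,f(330,235),T,tC(288,242)))
print('mouth',tri(S,k(140,100,4,(472-270,438-340)),T,tC(464,203)))
print('long inner',tri(S,sA(100,306),T,tB(431,124)),'outer',tri(S,sA(36,311),T,tB(442,71)))
print('ptr tip',tri(S,sA(90,370),T,tB(379,102)))
print('slot', tri(S,sA(119,211),T,tB(300,123)),) 
for a,b in[((119,211),(510,161)),((139,460),(300,123))]: print('slotend',tri(S,sA(*a),T,tB(*b)))
for nm,a,b in [('scene',sA(119,211),sA(139,460)),('top',tB(510,161),tB(300,123))]:
    D=S if nm=='scene' else T; p,q=atz(D,a,152),atz(D,b,152); print(nm,p,q,np.degrees(np.arctan2(*(q-p)[[1,0]]))-90)
# table from lids at z150 in top
L=np.array([atz(T,tC(*u),150)[:2] for u in [(328,71),(147,118),(96,302),(231,438),(417,388)]])
M=atz(T,tC(464,205),147)
g=lambda p:np.concatenate([p[:2]+105*np.c_[np.cos(p[2]+np.radians(60)*np.arange(1,6)),np.sin(p[2]+np.radians(60)*np.arange(1,6))]-L]).ravel()
r=least_squares(g,[*L.mean(0),-1.5]);print('table',r.x[:2],np.degrees(r.x[2]),'res',r.fun.reshape(-1,2),'mouth top',M, np.degrees(np.arctan2(*(M[:2]-r.x[:2])[::-1])))
# lids in scene
L2=np.array([atz(S,f(*u),150)[:2] for u in [(249,250),(375,195),(414,245),(370,308)]]);print(L2,L)
# baseplate edges / nozzle
print('nozzle end ~ top', atz(T,tC(122,147),170), atz(T,tC(148,135),170))
for h in (27,): print('plate far right corner',atz(T,f(592,186),h),'near right',atz(T,f(558,397),h))
print('cabinet near edge',atz(T,f(210,317),150),atz(T,f(334,339),150),'right far',atz(T,f(371,137),150))
E
```

```text
knob top (array([515.9, 105.8, 181.4]), np.float64(0.9158855164679698))
hub top (array([ 568.8, -131. ,  168.9]), np.float64(4.18923825097057))
mouth (array([ 593.5, -230.9,  147.2]), np.float64(1.2663416641825667))
long inner (array([556.4, 181.1, 152.1]), np.float64(0.6860385731514517)) outer (array([580.2, 176.3, 151.4]), np.float64(0.07151092007815257))
ptr tip (array([566.6, 203.6, 153.1]), np.float64(0.3917316821028383))
slot (array([546.9, 200.1, 288. ]), np.float64(17.509434958751193))
slotend (array([539.2, 146.6, 152.4]), np.float64(1.3260546651281895))
slotend (array([558.1, 238.8, 151.1]), np.float64(0.6734679494676106))
scene [538.5 146.7 152. ] [557.9 239.2 152. ] -11.826948260266263
top [539.8 146.4 152. ] [558.3 238.4 152. ] -11.326665121160033
table [ 568.1 -129.7] -76.36928978049411 res [[ 0.1 -0.7]
 [-0.2  1.1]
 [ 0.6  0.7]
 [ 0.1 -0.2]
 [-0.5 -0.9]] mouth top [ 593.  -231.1  147. ] -76.18622143663875
[[ 667.8 -149.8]
 [ 493.6 -198.3]
 [ 467.5 -101.7]
 [ 543.3  -24.6]] [[ 668.7 -158.6]
 [ 644.3  -58.3]
 [ 542.8  -28.3]
 [ 467.3 -100. ]
 [ 492.6 -201.3]]
nozzle end ~ top [624.1 -43.7 170. ] [630.4 -57.8 170. ]
plate far right corner [ 703.5 -317.3   27. ] near right [ 373.  -250.9   27. ]
cabinet near edge [496.2 254.7 150. ] [462.5  81.7 150. ] right far [749.4  26.5 150. ]
```

```bash
cat >> h.py <<'E'
def rem(x,y,z):
    s=telemetry.state(); from scipy.spatial.transform import Rotation as Ro
    R=Ro.from_euler('xyz',s['ee_rot'],degrees=True).as_matrix()
    print('t',round(s['time_s'],2),'shift cm',np.round(R.T@(np.array([x,y,z])-s['ee_pos'])/10,2),'pos',np.round(s['ee_pos'],1),'rot',np.round(s['ee_rot'],1),'q6',round(s['qpos'][5],1),'F',np.round(s['force'],1),'w',round(s['gripper_width'],1))
E
python3 -m inch '[{"x":-2,"y":-1.4},{"x":-3.4,"y":-2.35},{"x":-3.4,"y":-2.35},{"x":-3.4,"y":-2.35},{"x":-3.4,"y":-2.35},{"x":-3.4,"y":-2.35},{"x":-3.4,"y":-2.35},{"x":-3.4,"y":-2.35},{"x":-3.4,"y":-2.35},{"x":-3.4,"y":-2.35},{"x":-3.4,"y":-2.35},{"x":-3.4,"y":-2.35}]' 20
python3 - <<'E'
from h import *
rem(516,106,184)
np.set_printoptions(precision=1,suppress=True)
S=load('scene0');T=load('top0'); f=lambda *u:np.array([(u[0]+.5)/1.5625-.5,(u[1]+.5)/1.5625-.5])
print('hopper knob',tri(S,f(155,357),T,f(272,98)))
a,b=atz(T,f(340,170),212),atz(T,f(418,208),212); print('pipe',a,b,np.degrees(np.arctan2(*(a-b)[[1,0]])))
c=np.array([568.1,-129.7]); print('nozzle angle', [np.degrees(np.arctan2(*(p[:2]-c)[::-1])) for p in (a,b)])
E
```

```text
t 0.1 shift cm [-46.32 -32.36   5.17] pos [166.4 550.  235.2] rot [-179.9   -0.   163.2] q6 -1.1 F [ 0.6 -0.5  0. ] w 91.1
hopper knob (array([718.7, 125.3, 379.6]), np.float64(0.6838145554806134))
pipe [684.4  65.7 212. ] [630.9 -37.1 212. ] 62.48622588080278
nozzle angle [np.float64(59.239039518953355), np.float64(55.87491084131166)]invalid input
```

```bash
python3 -m inch '[{"x":-2,"y":-1.4,"z":0,"yaw":0,"gripper":1},{"x":-3.4,"y":-2.35,"z":0,"yaw":0,"gripper":1}]' 20; python3 -m inch 2>&1 | head -20
```

```text
time_s: 0.27
ee_pos: [206.2, 500.3, 235.0]
ee_rot: [180.0, -0.1, 163.4]
force: [1.0, 0.6, 0.3]
gripper_width: 91.4
invalid input
```

```bash
python3 -m inch '[{"x":-3.4,"y":-2.4,"z":0,"yaw":0,"gripper":1},{"x":-3.4,"y":-2.4,"z":0,"yaw":0,"gripper":1},{"x":-3.4,"y":-2.4,"z":0,"yaw":0,"gripper":1},{"x":-3.4,"y":-2.4,"z":0,"yaw":0,"gripper":1},{"x":-3.4,"y":-2.4,"z":0,"yaw":0,"gripper":1},{"x":-3.4,"y":-2.4,"z":0,"yaw":0,"gripper":1},{"x":-3.4,"y":-2.4,"z":0,"yaw":0,"gripper":1},{"x":-3.4,"y":-2.4,"z":0,"yaw":0,"gripper":1},{"x":-3.4,"y":-2.4,"z":0,"yaw":0,"gripper":1},{"x":-3.4,"y":-2.4,"z":0,"yaw":0,"gripper":1},{"x":-3.4,"y":-2.4,"z":0,"yaw":0,"gripper":1},{"x":-3,"y":-2,"z":0,"yaw":0,"gripper":1}]'
python3 -c "
from h import *
rem(516,106,184)"
```

```text
time_s: 1.27
ee_pos: [512.7, 107.5, 235.7]
ee_rot: [-180.0, -0.0, 163.1]
force: [0.9, 0.5, 0.8]
gripper_width: 91.2
t 1.27 shift cm [-0.36 -0.05  5.17] pos [512.7 107.5 235.7] rot [-180.    -0.   163.1] q6 -62.5 F [0.9 0.5 0.8] w 91.2
```

```bash
python3 -m inch '[{"x":-0.2,"y":0,"z":2,"yaw":0,"gripper":1},{"x":-0.1,"y":0,"z":2,"yaw":0,"gripper":1},{"x":0,"y":0,"z":1.1,"yaw":0,"gripper":1},{"x":0,"y":0,"z":0,"yaw":0,"gripper":0.2},{"x":0,"y":0,"z":0,"yaw":0,"gripper":0.2},{"x":0,"y":0,"z":0,"yaw":0,"gripper":0}]' 20
python3 - <<'E'
from h import *
rem(516,106,184)
for n in('scene','top'):grab(n,n+'1')
a=cv2.imread('pics/scene1.png')[200:360,200:330];b=cv2.imread('pics/top1.png')[120:250,120:270]
A=cv2.resize(a,None,fx=3,fy=3,interpolation=2);B=cv2.resize(b,None,fx=2.6,fy=2.6,interpolation=2)
o=np.zeros((480,800,3),np.uint8);o[:480,:390]=A;o[:338,400:790]=B;cv2.imwrite('pics/c3.png',np.clip(o*1.4,0,255).astype(np.uint8))
E
```

```text
time_s: 1.77
ee_pos: [515.0, 109.4, 185.7]
ee_rot: [180.0, 0.1, 163.2]
force: [0.4, 0.6, -0.2]
gripper_width: 74.3
t 1.77 shift cm [-0.19 -0.3   0.17] pos [515.  109.4 185.7] rot [1.800e+02 1.000e-01 1.632e+02] q6 -62.4 F [ 0.4  0.6 -0.2] w 74.3
```

View pics/c3.png

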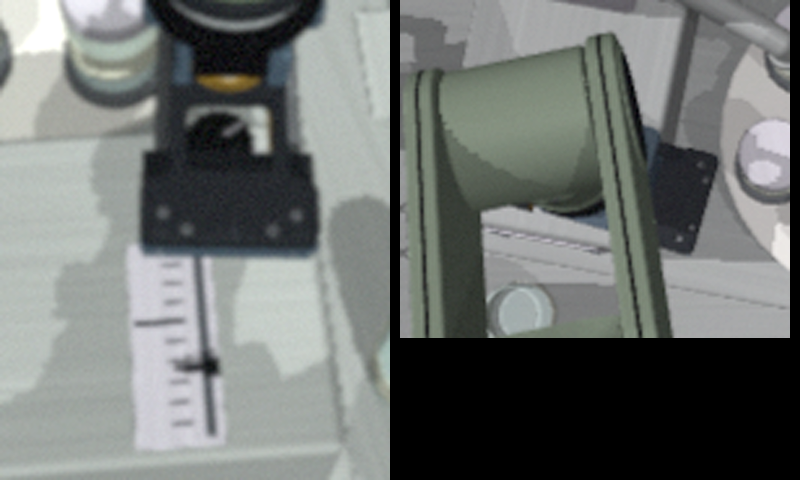

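The scene crop shows the knob between the fingers, and the pointer (crop 210,367) and long line (crop 155,322) both stay visible. I'll centre, close and turn.

```bash
python3 -m inch '[{"x":-0.1,"y":-0.3,"z":0.1,"yaw":0,"gripper":-0.5},{"x":0,"y":0,"z":0,"yaw":0,"gripper":-0.7},{"x":0,"y":0,"z":0,"yaw":0,"gripper":-1},{"x":0,"y":0,"z":0,"yaw":0,"gripper":-1},{"x":0,"y":0,"z":0,"yaw":0,"gripper":-1},{"x":0,"y":0,"z":0,"yaw":0,"gripper":-1}]' 20; python3 -m inch '[{"x":0,"y":0,"z":0,"yaw":1,"gripper":-1},{"x":0,"y":0,"z":0,"yaw":1,"gripper":-1},{"x":0,"y":0,"z":0,"yaw":0,"gripper":-1},{"x":0,"y":0,"z":0,"yaw":0,"gripper":-1}]'
python3 - <<'E'
from h import *
rem(516,106,184)
E
```

```text
time_s: 2.37
ee_pos: [514.9, 106.3, 184.1]
ee_rot: [180.0, 0.0, 163.2]
force: [0.7, 1.2, 0.9]
gripper_width: 34.9
time_s: 2.7
ee_pos: [515.0, 106.4, 184.2]
ee_rot: [179.9, 0.0, 153.3]
force: [0.1, 3.0, 0.9]
gripper_width: 35.4
t 2.7 shift cm [-0.11  0.01  0.02] pos [515.  106.4 184.2] rot [179.9   0.  153.3] q6 -52.9 F [0.1 3.  0.9] w 35.4
```

```bash
python3 -m inch '[{"x":0,"y":0,"z":0,"yaw":1,"gripper":-1},{"x":0,"y":0,"z":0,"yaw":1,"gripper":-1},{"x":0,"y":0,"z":0,"yaw":1,"gripper":-1},{"x":0,"y":0,"z":0,"yaw":1,"gripper":-1},{"x":0,"y":0,"z":0,"yaw":1,"gripper":-1},{"x":0,"y":0,"z":0,"yaw":1,"gripper":-1},{"x":0,"y":0,"z":0,"yaw":1,"gripper":-1},{"x":0,"y":0,"z":0,"yaw":1,"gripper":-1},{"x":0,"y":0,"z":0,"yaw":1,"gripper":-1},{"x":0,"y":0,"z":0,"yaw":1,"gripper":-1},{"x":0,"y":0,"z":0,"yaw":0,"gripper":-1},{"x":0,"y":0,"z":0,"yaw":0,"gripper":-1}]'
cat >> h.py <<'E'
def rect(tag,z=152,cam='scene'):
    # filler-aligned rectified view: cols = along +fy from long line (-40..60 mm), rows = fx (-35..30), 0.125 mm
    d=load(tag); a=np.radians(-11.5); ex=np.array([np.cos(a),np.sin(a),0]); ey=np.array([-np.sin(a),np.cos(a),0])
    o=np.array([556.4,181.1,z]); u=np.arange(-35,30,.125); v=np.arange(-40,60,.125)
    P=o+u[:,None,None]*ex+v[None,:,None]*ey
    m=proj(d,P.reshape(-1,3)).reshape(len(u),len(v),2).astype(np.float32)
    return u,v,cv2.remap(d['p'],m[:,:,0],m[:,:,1],cv2.INTER_CUBIC)
E
python3 - <<'E'
from h import *
rem(516,106,184)
grab('scene','scene2')
o=[]
for t in('scene0','scene2'):
    u,v,I=rect(t); o+=[I]
    np.set_printoptions(precision=0,suppress=True,linewidth=200)
cv2.imwrite('pics/c4.png',np.vstack([o[0],np.zeros((10,800,3),np.uint8),o[1]])[:,:,::-1])
E
```

```text
time_s: 3.7
ee_pos: [515.4, 106.8, 184.2]
ee_rot: [179.9, -0.1, 103.3]
force: [1.1, 5.3, 0.2]
gripper_width: 35.3
t 3.7 shift cm [-0.09  0.04  0.02] pos [515.4 106.8 184.2] rot [ 1.799e+02 -1.000e-01  1.033e+02] q6 -3.0 F [1.1 5.3 0.2] w 35.3
```

View pics/c4.png

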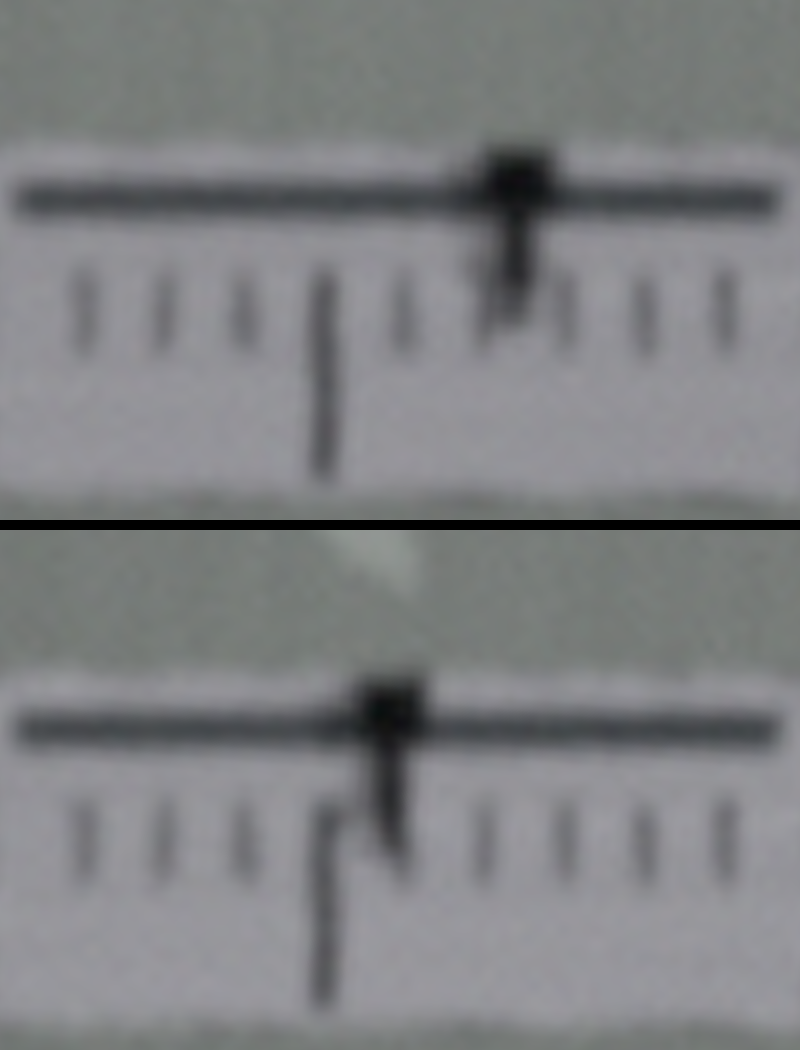

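The rectified views put the long line at column 323 and the pointer at 515, then 388 after 60°. That leaves about 8–9 mm. The pointer's height adds parallax, so I'll check it in the top view.

```bash
python3 -m inch '[{"x":0,"y":0,"z":0,"yaw":1,"gripper":-1},{"x":0,"y":0,"z":0,"yaw":1,"gripper":-1},{"x":0,"y":0,"z":0,"yaw":1,"gripper":-1},{"x":0,"y":0,"z":0,"yaw":1,"gripper":-1},{"x":0,"y":0,"z":0,"yaw":1,"gripper":-1},{"x":0,"y":0,"z":0,"yaw":1,"gripper":-1},{"x":0,"y":0,"z":0,"yaw":0,"gripper":-1},{"x":0,"y":0,"z":0,"yaw":0,"gripper":-1}]'
python3 - <<'E'
from h import *
rem(516,106,184)
grab('scene','scene3')
def cen(p,v,lo,hi):
    m=(v>=lo)&(v<=hi); w=np.clip(np.percentile(p[m],85)-p[m]-8,0,None); return (w*v[m]).sum()/w.sum()
def prof(I,u,a,b): return I[(u>=a)&(u<=b)].mean((0,2))
for t,(c) in {'scene0':24,'scene2':8.4,'scene3':.5,'top0':24}.items():
    u,v,I=rect(t); I=I.astype(float)
    L=cen(prof(I,u,12,23),v,-5,5)
    print(t,'line',round(L,2),'stem',round(cen(prof(I,u,-6.5,-2.5),v,c-6,c+6)-L,2),'block',round(cen(prof(I,u,-15,-13.),v,c-9,c+9)-L,2))
E
```

```text
time_s: 4.42
ee_pos: [515.8, 106.8, 184.1]
ee_rot: [179.9, -0.1, 73.3]
force: [3.7, 4.9, -0.6]
gripper_width: 35.2
t 4.42 shift cm [-0.07  0.05  0.01] pos [515.8 106.8 184.1] rot [ 1.799e+02 -1.000e-01  7.330e+01] q6 27.0 F [ 3.7  4.9 -0.6] w 35.2
scene0 line 0.6 stem 23.54 block 23.82
scene2 line 0.59 stem 7.64 block 7.85
scene3 line 0.6 stem -0.53 block -0.3
top0 line 0.27 stem 24.87 block 25.02
```

The pointer is within about 0.2 mm of the line: parallax corrected, 0.7 mm on top of the raw -0.53. I'll release, raise, move to the hub and pre-turn the wrist.

```bash
python3 -m inch '[{"x":0,"y":0,"z":0,"yaw":0,"gripper":0.6},{"x":0,"y":0,"z":0,"yaw":0,"gripper":0.6},{"x":0,"y":0,"z":0,"yaw":0,"gripper":0.6},{"x":0,"y":0,"z":0,"yaw":0,"gripper":0.6},{"x":0,"y":0,"z":-2,"yaw":0,"gripper":0.6},{"x":0,"y":0,"z":-3,"yaw":0,"gripper":0.6},{"x":0,"y":0,"z":-2.5,"yaw":0,"gripper":0.6}]'
python3 -m inch '[{"x":-2,"y":1.1,"z":0,"yaw":0,"gripper":0.6},{"x":-3.2,"y":1.8,"z":0,"yaw":0,"gripper":0.6},{"x":-3.2,"y":1.8,"z":0,"yaw":0,"gripper":0.6},{"x":-3.2,"y":1.8,"z":0,"yaw":0,"gripper":0.6},{"x":-3.2,"y":1.8,"z":0,"yaw":0,"gripper":0.6},{"x":-3.2,"y":1.8,"z":0,"yaw":0,"gripper":0.6},{"x":-3.1,"y":1.7,"z":0,"yaw":0,"gripper":0.6}]'
python3 -m inch '[{"x":0,"y":0,"z":0,"yaw":1,"gripper":0.6},{"x":0,"y":0,"z":0,"yaw":1,"gripper":0.6},{"x":0,"y":0,"z":0,"yaw":1,"gripper":0.6},{"x":0,"y":0,"z":0,"yaw":1,"gripper":0.6},{"x":0,"y":0,"z":0,"yaw":1,"gripper":0.6},{"x":0,"y":0,"z":0,"yaw":1,"gripper":0.6},{"x":0,"y":0,"z":0,"yaw":1,"gripper":0.6},{"x":0,"y":0,"z":0,"yaw":1,"gripper":0.6},{"x":0,"y":0,"z":0,"yaw":1,"gripper":0.6},{"x":0,"y":0,"z":0,"yaw":1,"gripper":0.6},{"x":0,"y":0,"z":0,"yaw":1,"gripper":0.6},{"x":0,"y":0,"z":0,"yaw":1,"gripper":0.6}]'
python3 - <<'E'
from h import *
rem(568.1,-129.7,177)
grab('scene','scene4')
u,v,I=rect('scene4')
def cen(p,v,lo,hi):
    m=(v>=lo)&(v<=hi); w=np.clip(np.percentile(p[m],85)-p[m]-8,0,None); return (w*v[m]).sum()/w.sum()
p=lambda a,b:I[(u>=a)&(u<=b)].astype(float).mean((0,2))
L=cen(p(12,23),v,-5,5);print(L,cen(p(-6.5,-2.5),v,-6,6)-L,cen(p(-15,-13),v,-9,9)-L)
o=cv2.imread('pics/scene0.png')[170:230,150:220]; cv2.imwrite('pics/c5.png',np.vstack([I[::2,::2,::-1],cv2.resize(o,(400,343),interpolation=2)]))
E
```

```text
time_s: 5.05
ee_pos: [514.3, 105.6, 259.8]
ee_rot: [-179.9, 0.1, 73.2]
force: [0.8, 0.5, -0.9]
gripper_width: 72.7
time_s: 5.63
ee_pos: [566.4, -132.3, 258.9]
ee_rot: [-180.0, 0.0, 73.2]
force: [0.1, -0.2, 0.3]
gripper_width: 73.2
time_s: 6.63
ee_pos: [566.2, -130.4, 258.7]
ee_rot: [-180.0, 0.1, 13.0]
force: [-0.6, -0.5, 0.2]
gripper_width: 72.9
t 6.63 shift cm [ 0.21 -0.02  8.17] pos [ 566.2 -130.4  258.7] rot [-1.8e+02  1.0e-01  1.3e+01] q6 63.0 F [-0.6 -0.5  0.2] w 72.9
0.6002964426877471 -0.4785343687327761 -0.27753903480737213
```

View pics/c5.png

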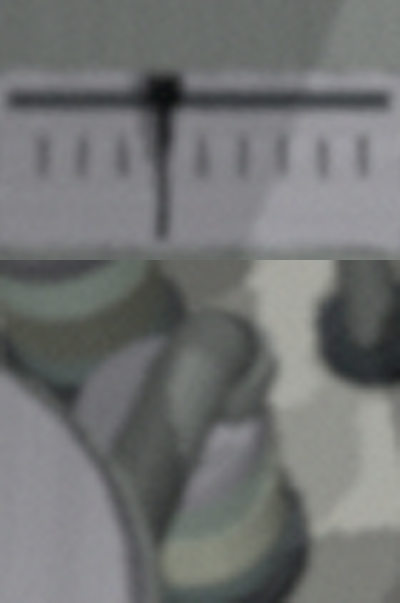

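The pointer stands on the long line after release, at rectified column 161 for both. Next I'll overlay the predicted nozzle and pipe on the first pictures to fix the nozzle's direction.

```bash
python3 - <<'E'
from h import *
C=np.array([568.1,-129.7]); th=np.radians(59.8); d=np.array([np.cos(th),np.sin(th)]); n=np.array([-d[1],d[0]])
N=C+105*d; print(N)
ph=np.linspace(0,2*np.pi,40)
circ=lambda c,r,z:[(c[0]+r*np.cos(p),c[1]+r*np.sin(p),z) for p in ph]
out=[]
for tag,(x0,y0) in (('scene0',(145,165)),('top0',(215,95))):
    D=load(tag); s=6; im=cv2.resize(np.ascontiguousarray(D['p'][y0:y0+66,x0:x0+66,::-1]),None,fx=s,fy=s,interpolation=2); im=np.clip(im*1.4,0,255).astype(np.uint8); raw=im.copy()
    def dr(P,c,cl): cv2.polylines(im,[np.round((proj(D,P)-[x0,y0]+.5)*s).astype(int)],cl,c)
    dr(circ(N,9.5,170),(0,0,255),True); dr(circ(N,15.5,195),(0,255,0),True)
    for o in(-12,12): dr([(*(N+n*o),212),(*(N+n*o+150*d),212)],(255,0,0),False)
    out.append(np.vstack([im,raw][:1])); out.append(raw)
o=np.vstack([np.hstack(out[:2]),np.hstack(out[2:])]); cv2.imwrite('pics/c6.png',cv2.resize(o,(600,600)))
E
```

```text
[620.9170944  -38.95114579]
```

View pics/c6.png

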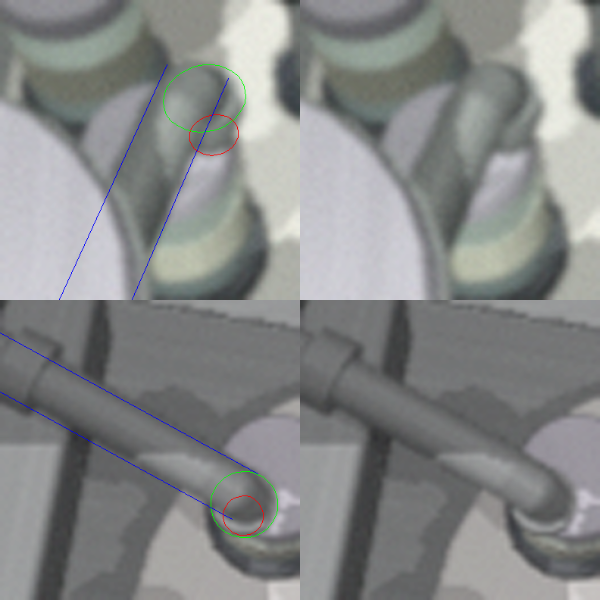

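```bash
python3 -m inch '[{"x":0.2,"y":0,"z":2,"yaw":0.2,"gripper":0.6},{"x":0,"y":0,"z":3,"yaw":0,"gripper":0.6},{"x":0,"y":0,"z":2.2,"yaw":0,"gripper":0.6},{"x":0,"y":0,"z":1,"yaw":0,"gripper":0.6},{"x":0,"y":0,"z":0,"yaw":0,"gripper":0.4},{"x":0,"y":0,"z":0,"yaw":0,"gripper":0.4}]'; python3 -c "
from h import *
rem(568.1,-129.7,177)"
```

```text
time_s: 7.18
ee_pos: [568.8, -129.9, 177.2]
ee_rot: [180.0, 0.0, 12.2]
force: [0.6, 0.6, 0.6]
gripper_width: 64.3
t 7.18 shift cm [-0.06 -0.03  0.02] pos [ 568.8 -129.9  177.2] rot [180.    0.   12.2] q6 63.8 F [0.6 0.6 0.6] w 64.3
```

The overlay shows the real pipe a few mm clockwise (+x) of my prediction, so I'll zoom in further before choosing the angle.

```bash
python3 - <<'E'
from h import *
o=[]
for tag,x0,y0 in (('scene0',166,172),('top0',215,98)):
    p=load(tag)['p'][y0:y0+50 if tag=='scene0' else y0+50,x0:x0+(36 if tag=='scene0' else 64),::-1].astype(float)
    p=np.clip((p-30)*2.0,0,255).astype(np.uint8); o.append(cv2.resize(p,None,fx=8 if 0 else 8,fy=8,interpolation=2))
im=np.hstack(o)
for x in range(0,im.shape[1],40): cv2.line(im,(x,0),(x,4 if x%80 else 8),(0,255,255),1)
for y in range(0,im.shape[0],40): cv2.line(im,(0,y),(8,y),(0,255,255),1); cv2.line(im,(288,y),(296,y),(0,255,255),1)
cv2.imwrite('pics/c7.png',im);print(im.shape)
E
```

```text
(400, 800, 3)
```

View pics/c7.png

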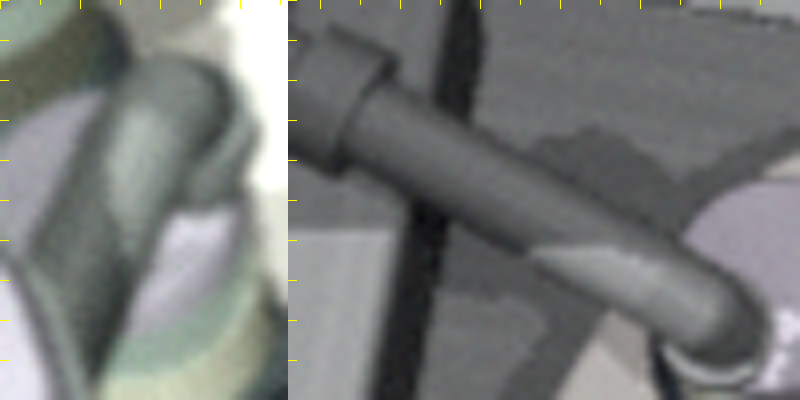

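```bash
python3 - <<'E'
from h import *
np.set_printoptions(precision=1,suppress=True)
S=load('scene0');T=load('top0');C=np.array([568.1,-129.7])
s=lambda *u:np.array([166+(u[0]+.5)/8-.5,172+(u[1]+.5)/8-.5]); t=lambda *u:np.array([215+(u[0]-288+.5)/8-.5,98+(u[1]+.5)/8-.5])
def plane(D,a,b): c,v=ray(D,a); _,w=ray(D,b); n=np.cross(v,w); return c,n/np.linalg.norm(n)
c1,n1=plane(S,s(119,200),s(75,290)); c2,n2=plane(T,t(500,190),t(650,270.6))
d=np.cross(n1,n2); d/=np.linalg.norm(d); d*=np.sign(d[1])
for r in (0,60,120):  # points by y
    A=np.array([n1,n2,[0,1,0]]); p=np.linalg.solve(A,[n1@c1,n2@c2,-40+r]); print('pipe pt',p,'ang',np.degrees(np.arctan2(*(p[:2]-C)[::-1])))
print('dir',d,np.degrees(np.arctan2(d[1],d[0])))
for nm,P in(('top rim',[atz(T,t(715,333),z) for z in(185,195,205)]),):
    for p in P: print(nm,p,'ang',np.degrees(np.arctan2(*(p[:2]-C)[::-1])),np.linalg.norm(p[:2]-C))
# predictions of nozzle outline extremes for candidate angles
ph=np.linspace(0,2*np.pi,90)
for th in(57,58,59,60):
    N=C+105*np.array([np.cos(np.radians(th)),np.sin(np.radians(th))])
    for r,z in((9.5,170),(15.5,190),(15.5,205)):
        P=np.c_[N[0]+r*np.cos(ph),N[1]+r*np.sin(ph),np.full(90,z)]
        a=(proj(S,P)-[166,172]+.5)*8; b=(proj(T,P)-[215,98]+.5)*8+[288,0]
        print(th,z,'scene xmin/max,ymax',a[:,0].min(),a[:,0].max(),a[:,1].max(),'top x,ymax',b[:,0].min(),b[:,0].max(),b[:,1].max())
E
```

```text
pipe pt [628.2 -40.  193.9] ang 56.1804008653673
pipe pt [659.5  20.  206.6] ang 58.58080504081314
pipe pt [690.9  80.  219.2] ang 59.64705252331478
dir [0.5 0.9 0.2] 62.41086096001765
top rim [623.6 -38.7 185. ] ang 58.644326911482366 106.57310349355014
top rim [621.4 -38.5 195. ] ang 59.71067768204374 105.66098184078795
top rim [619.2 -38.2 205. ] ang 60.795216077587085 104.7860889121895
57 170 scene xmin/max,ymax 143.47475325480855 229.59791698572394 211.44276162108258 top x,ymax 690.018621002494 760.531799642858 373.55833178608077
57 190 scene xmin/max,ymax 100.44182827807913 244.49890704250697 183.33498864758644 top x,ymax 668.1821615046974 785.591333267213 380.6166050780366
57 205 scene xmin/max,ymax 88.08403824251923 234.90575886923625 143.36977936925996 top x,ymax 668.5153061493265 787.7591481957957 369.03051722753753
58 170 scene xmin/max,ymax 151.13878165329925 237.28693021486697 213.45249588435445 top x,ymax 686.4743113360341 756.9961667611929 379.28318449835615
58 190 scene xmin/max,ymax 108.28193484577514 252.381870569199 185.39262156386212 top x,ymax 664.562403698761 78
[... 372 characters left out ...]
42 260.32582905992444 187.33251856588777 top x,ymax 661.0455199443818 778.4844744668962 392.37334179152003
59 205 scene xmin/max,ymax 104.11748391413539 251.0243072889209 147.40816202850965 top x,ymax 661.2672767653789 780.5418397924454 380.96788853100634
60 170 scene xmin/max,ymax 166.64990123494158 252.8413509811362 217.12602176909036 top x,ymax 679.6894030208632 750.2291296284252 390.91624695146015
60 190 scene xmin/max,ymax 124.15361576233545 268.3278313183555 189.15378609560594 top x,ymax 657.6326047155153 775.0868883322614 398.3445322390778
60 205 scene xmin/max,ymax 112.23092711409345 259.1743542293066 149.24804567840647 top x,ymax 657.8010720181878 777.0914471310298 387.0308536865082
```

Features of the nozzle rim agree on a nozzle direction of 59.5° ± 0.7°. The open jar is at −76.3°, so the table needs 135.8° counter-clockwise. I'll close on the hub and turn.

```bash
Y='' ; python3 -m inch '[{"x":0,"y":0,"z":0,"yaw":0,"gripper":-0.3},{"x":0,"y":0,"z":0,"yaw":0,"gripper":-0.6},{"x":0,"y":0,"z":0,"yaw":0,"gripper":-1},{"x":0,"y":0,"z":0,"yaw":0,"gripper":-1},{"x":0,"y":0,"z":0,"yaw":0,"gripper":-1},{"x":0,"y":0,"z":0,"yaw":-0.4,"gripper":-1},{"x":0,"y":0,"z":0,"yaw":-0.6,"gripper":-1},{"x":0,"y":0,"z":0,"yaw":0,"gripper":-1}]' 45
python3 - <<'E'
from h import *
rem(568.1,-129.7,177)
s=telemetry.state(); print(s['torque'])
E
```

```text
time_s: 7.85
ee_pos: [569.1, -129.6, 178.2]
ee_rot: [180.0, -0.1, 17.3]
force: [0.4, 0.3, 5.7]
gripper_width: 42.5
t 7.85 shift cm [-0.1  -0.02  0.12] pos [ 569.1 -129.6  178.2] rot [ 1.80e+02 -1.00e-01  1.73e+01] q6 58.7 F [0.4 0.3 5.7] w 42.5
[0.23108892 0.24210434 0.05371477]
```

```bash
python3 -m inch '[{"x":0,"y":0,"z":0,"yaw":-0.6,"gripper":-1},{"x":0,"y":0,"z":0,"yaw":-0.8,"gripper":-1},{"x":0,"y":0,"z":0,"yaw":-0.8,"gripper":-1},{"x":0,"y":0,"z":0,"yaw":-0.8,"gripper":-1},{"x":0,"y":0,"z":0,"yaw":-0.8,"gripper":-1},{"x":0,"y":0,"z":0,"yaw":-0.8,"gripper":-1},{"x":0,"y":0,"z":0,"yaw":-0.8,"gripper":-1},{"x":0,"y":0,"z":0,"yaw":-0.8,"gripper":-1},{"x":0,"y":0,"z":0,"yaw":-0.8,"gripper":-1},{"x":0,"y":0,"z":0,"yaw":-0.8,"gripper":-1},{"x":0,"y":0,"z":0,"yaw":-0.8,"gripper":-1},{"x":0,"y":0,"z":0,"yaw":-0.8,"gripper":-1}]'
python3 -m inch '[{"x":0,"y":0,"z":0,"yaw":-0.8,"gripper":-1},{"x":0,"y":0,"z":0,"yaw":-0.8,"gripper":-1},{"x":0,"y":0,"z":0,"yaw":-0.8,"gripper":-1},{"x":0,"y":0,"z":0,"yaw":-0.8,"gripper":-1},{"x":0,"y":0,"z":0,"yaw":-0.8,"gripper":-1},{"x":0,"y":0,"z":0,"yaw":-0.8,"gripper":-1},{"x":0,"y":0,"z":0,"yaw":-0.8,"gripper":-1},{"x":0,"y":0,"z":0,"yaw":-0.8,"gripper":-1},{"x":0,"y":0,"z":0,"yaw":-0.8,"gripper":-1},{"x":0,"y":0,"z":0,"yaw":-0.8,"gripper":-1},{"x":0,"y":0,"z":0,"yaw":-0.8,"gripper":-1},{"x":0,"y":0,"z":0,"yaw":-0.8,"gripper":-1}]'
python3 - <<'E'
from h import *
rem(568.1,-129.7,177)
E
```

```text
time_s: 8.85
ee_pos: [569.1, -129.5, 178.2]
ee_rot: [179.9, -0.1, 64.3]
force: [0.0, 0.9, 5.6]
gripper_width: 42.7
time_s: 9.85
ee_pos: [569.1, -129.5, 178.2]
ee_rot: [179.9, 0.0, 112.3]
force: [-0.5, 1.3, 5.6]
gripper_width: 42.7
t 9.85 shift cm [ 0.02 -0.1   0.12] pos [ 569.1 -129.5  178.2] rot [179.9   0.  112.3] q6 -36.3 F [-0.5  1.3  5.6] w 42.7
```

```bash
python3 -m inch '[{"x":0,"y":0,"z":0,"yaw":-0.8,"gripper":-1},{"x":0,"y":0,"z":0,"yaw":-0.8,"gripper":-1},{"x":0,"y":0,"z":0,"yaw":-0.8,"gripper":-1},{"x":0,"y":0,"z":0,"yaw":-0.8,"gripper":-1},{"x":0,"y":0,"z":0,"yaw":-0.8,"gripper":-1},{"x":0,"y":0,"z":0,"yaw":-0.8,"gripper":-1},{"x":0,"y":0,"z":0,"yaw":-0.8,"gripper":-1},{"x":0,"y":0,"z":0,"yaw":-0.8,"gripper":-1},{"x":0,"y":0,"z":0,"yaw":-0.5,"gripper":-1},{"x":0,"y":0,"z":0,"yaw":-0.2,"gripper":-1},{"x":0,"y":0,"z":0,"yaw":0,"gripper":-1},{"x":0,"y":0,"z":0,"yaw":0,"gripper":-1}]'
python3 - <<'E'
from h import *
rem(568.1,-129.7,177)
o=[]
C=np.array([568.1,-129.7]); ph=np.linspace(0,2*np.pi,60)
for n in('scene','top'):
    grab(n,n+'5'); D=load(n+'5'); p=D['p'][:,:,::-1]
    x0,y0,w=(130,120,130) if n=='scene' else (225,95,150); s=400/w
    im=np.clip(cv2.resize(np.ascontiguousarray(p[y0:y0+w,x0:x0+w]),(400,400),interpolation=2)*1.4,0,255).astype(np.uint8)
    raw=im.copy()
    for k in range(6):
        a=np.radians(59.5+60*k); c=C+105*np.array([np.cos(a),np.sin(a)]); r,z=(27,147) if k==0 else (31,150)
        P=np.c_[c[0]+r*np.cos(ph),c[1]+r*np.sin(ph),np.full(60,z)]
        cv2.polylines(im,[np.round((proj(D,P)-[x0,y0]+.5)*s).astype(int)],True,(0,0,255) if k==0 else (0,255,0))
    o.append(im)
    cv2.imwrite(f'pics/r{n}.png',raw)
cv2.imwrite('pics/c8.png',np.hstack(o))
E
```

```text
time_s: 10.85
ee_pos: [569.1, -129.5, 178.2]
ee_rot: [179.9, 0.1, 147.7]
force: [-0.5, 0.9, 5.4]
gripper_width: 43.0
t 10.85 shift cm [ 0.07 -0.07  0.12] pos [ 569.1 -129.5  178.2] rot [1.799e+02 1.000e-01 1.477e+02] q6 -71.7 F [-0.5  0.9  5.4] w 43.0
```

View pics/c8.png

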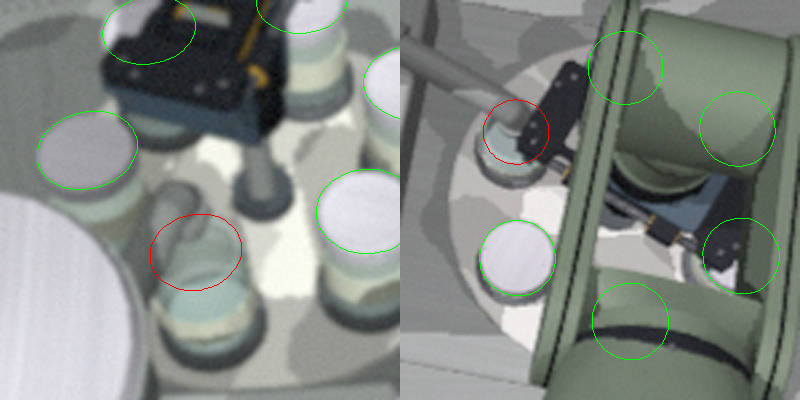

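The lid outlines predicted for a jar angle of 59.5° match in both views. I'll do one close check of the nozzle over the mouth.

```bash
python3 - <<'E'
from h import *
D=load('scene5'); x0,y0,w=170,170,50; s=8; o=[]
base=np.clip((cv2.resize(np.ascontiguousarray(D['p'][y0:y0+w,x0:x0+w,::-1]),None,fx=s,fy=s,interpolation=2).astype(float)-30)*1.8,0,255).astype(np.uint8)
C=np.array([568.1,-129.7]); ph=np.linspace(0,2*np.pi,80); im=base.copy()
a=np.radians(59.5); N=C+105*np.array([np.cos(a),np.sin(a)])
for r,z,c in((27,147,(0,0,255)),(9.5,170,(0,255,255)),(15.5,192,(0,255,0))):
    P=np.c_[N[0]+r*np.cos(ph),N[1]+r*np.sin(ph),np.full(80,z)]
    cv2.polylines(im,[np.round((proj(D,P)-[x0,y0]+.5)*s).astype(int)],True,c)
cv2.imwrite('pics/c9.png',np.hstack([base,im]))
E
```

```text
(no output)
```

View pics/c9.png

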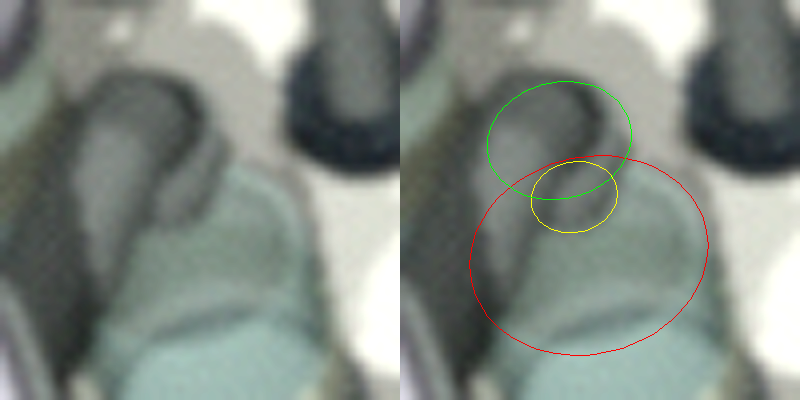

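The nozzle end (right edge at column 218, bottom at row 230) matches the 59.5° prediction (217, 233). The jar rim sits about 0.5° short, so I'll nudge it and hand in while still gripping.

```bash
python3 -m inch '[{"x":0,"y":0,"z":0,"yaw":-0.08,"gripper":-1},{"x":0,"y":0,"z":0,"yaw":0,"gripper":-1},{"x":0,"y":0,"z":0,"yaw":0,"gripper":-1}]'
python3 - <<'E'
from h import *
rem(568.1,-129.7,177)
a=load('top0');b=grab('top','top6');f=lambda p:p[225:255,150:185].astype(float)
print('spare jar diff',np.abs(f(a['p'])-f(b['pixels'])).mean())
print('jar at', -76.3+telemetry.state()['ee_rot'][2]-12.2)
env.job_done()
E
```

```text
time_s: 11.2
ee_pos: [569.0, -129.5, 178.2]
ee_rot: [179.9, 0.1, 148.1]
force: [-0.6, 0.9, 5.1]
gripper_width: 43.0
t 11.2 shift cm [ 0.07 -0.07  0.12] pos [ 569.  -129.5  178.2] rot [1.799e+02 1.000e-01 1.481e+02] q6 -72.0 F [-0.6  0.9  5.1] w 43.0
spare jar diff 11.125714285714286
jar at 59.56455003944268
the job is handed in; nothing more can be done
```

I set the portion knob first, turning it 90° clockwise, then turned the jar table 136° counter-clockwise by its hub. I handed the job in at 11.2 s on the robot's clock, with the gripper still holding the hub at 45 N.

- **Pointer:** after I let go of the knob, the camera put the pointer about 0.2 mm from the long line. That includes a correction of about 0.7 mm for the pointer's height. Without it, the raw reading was −0.5 mm.
- **Jar under the nozzle:** the open jar stands at about 59.6° around the table, against a nozzle direction I measured as 59.5° ± 0.7°, so it should be centred within about 1–2 mm. A first estimate of the pipe's line pointed 2–3° further clockwise. I went with the nozzle end itself, which matched 59.5° in the close-up. I made a last nudge of about 0.4° after that picture and took its result only from the arm's reading.
- **Forces:** wrist force stayed around 6 N at most in the readings, with no sign of anything being hit.
- **Spare jar and lid:** I kept the arm away from both. My before-and-after picture check of the spare jar was inconclusive: the images differ, probably from the arm and its shadow being in view, and I did not look into it. I did not check the spare lid by picture.

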